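# Step a spacer gauge along a specimen rail

### The job

Pick up the steel spacer gauge and set the three carriers on the rail to equal 30 mm gaps with it, from the end stop outwards: straddle each carrier, thick foot towards the stop, and drag it along until the thick foot rests on the part before it (the stop's contact button, then the carrier just set), feeling for that touch and never pressing on that part with more than 12 N, so that it does not shift. All gaps start too wide, so never push a carrier outwards. Finally stand the gauge upright on the bench, clear of the fixture, let go, and leave everything else where it lies.

Things in the scene. Friction and masses are not known exactly. Their poses are not given: they have to be found in the camera images.
- gauge: Plain steel inverted U, upright on the bench, about 250 g, 24 mm wide (x). Origin: level with the feet's undersides, midway between them; z up. Thick spacer foot y -33..-15 mm, thin drag foot y +15..+23 mm: 30 mm free between. Feet 34 mm tall; bridge z 34..46. Grip tab on top: y -13..+3, x -18..+18, z 46..86. At the start its -y (thick foot) points roughly along the fixture's -y.
- fixture: Aluminium setup plate fixed to the bench, 170 (x) by 300 (y) by 12 mm; origin: centre of its underside. Along its y axis, at x = 0, runs a slide rail 40 mm wide, top 20 mm above the bench. Rail, stop and carriers move with it.
- stop: Rigid end stop, aluminium block 60 (x) by 22 (y) mm, top 52 mm above the bench, at the -y end of the rail. Origin: middle of its face that looks along the row, at the height of the rail's top (20 mm above the bench). y points along the rail, away from the stop, along the row; z up. From this face a round steel contact button (18 mm across, 13 mm above the rail's top) sticks out by 2 to 20 mm, differently each time, not measured: the gap counts from its tip.
- carrier1 (a point): Carrier next to the stop: dark steel bar across the rail, 18 mm thick (y), 60 wide (x), top 26 mm above the rail's top; brass screw 12 mm across sticks out 8 mm at its -x end. Origin: its middle at the rail's top; axes as the stop's. Slides along y only, takes 12.5 N, stays where left. Dragged by the gauge's thin foot till the thick one touches, the gap is 30 mm (18 mm foot + 12 mm slack).
- carrier2 (a point): Second carrier, the same in all; set (30 mm gap) when its origin is 48 mm from that of carrier1.
- carrier3 (a point): Third, outermost carrier, the same in all; set (30 mm gap) when its origin is 48 mm from that of carrier2.
- slide1 (a joint): The first carrier itself (body and slide): travel of the first carrier along the rail, m; it falls as the carrier moves towards the stop (zero has no meaning for the job).
- slide2 (a joint): The same for the second carrier.
- slide3 (a joint): The same for the third carrier.
- coupon: Bystander: glass coupon 34 by 50 by 4 mm lying on the setup plate beside the carriers, on the -x side. Origin at its underside's centre.
- driver: Bystander: black-handled screwdriver 130 mm long lying on the setup plate on the +x side, along the rail.
- loupe: Bystander: black loupe, 38 mm across, 36 mm high, standing on the bench.
- lens: Bystander: black lens, 52 mm across, 62 mm high, standing on the bench.
- glassplate: Bystander: glass plate 90 by 90 by 12 mm lying on the bench.
- cleaner: Bystander: white bottle, 60 mm across, 150 mm high, standing on the bench.
- blockbox: Bystander: open wooden box 100 by 160 by 40 mm on the bench.

How it is judged:
By the outcome, as a careful person would: the job done as asked, in the order asked, and still so for the second after the job is handed in, with the robot touching nothing.
It also fails if it takes over 67 s, if anything falls off the work surface, if the arm or the gripper's body presses on something with over 40 N, if the wrist force passes 120 N, or if a joint passes its speed limit or range.

### The arm

A 6-joint arm with a two-finger parallel gripper is mounted at the origin on the work surface. World frame = base frame: x ahead of the robot, y to its left, z up, the work surface at z = 0. Lengths are in m, angles in degrees, forces in N, time in s.
With the tool pointing down it reaches from about 0.35 to 0.975 m from the base axis. Payload 17.4 kg.
Tool frame: the origin (TCP) lies where the fingers leave the gripper's body, on its centre line; the fingertips stand 73 mm ahead of it and the grasp point (between the pads) lies 54 mm ahead of it (grasp_offset is the z of the grasp point in the tool frame, in m); z points along the fingers, y is the line along which they close (so a half turn about z gives the same grasp; the last joint's range is limited). The gripper opens to 85 mm and grips with 20 to 120 N. Pads are 22 mm wide; open, the fingers measure 114 mm over their backs; the gripper's body (76 mm by 85 mm) begins 54 mm behind the grasp point. The pads swing forward as they close: fully open they stand 13 mm farther back than shut.
Start: joints at [73.121, 6.646, 82.598, -0, 90.757, -2.166], TCP at [0.171, 0.653, 0.304] pointing down, gripper open.
Joint ranges: [-162.19, 162.19], [-47.58, 125.68], [4.15, 143.07], [-65.23, 245.23], [0.69, 171.88], [-170.13, 170.13]. Speed limits (degrees/s): [108.29, 108.29, 127.2, 180, 180, 180].

### API

Orientations are given as a 3x3 rotation matrix whose columns are the frame's x, y, z axes.
In Python, from bench import * gives the robot as it stands.
- The arm moves only by the tool carry_out, never from a script. Its argument "targets" is one flat list of numbers, 5 for each row, row after row: the shift along the tool's x, y, z in cm, then the turn about the tool's z in rad, then the finger opening in cm, from 0 to 8.54. In form: [tx, ty, tz, twist, grip, tx, ty, tz, twist, grip, ...]. A call has 1 to 12 rows; each row is the pose to reach, as a shift and turn from the pose commanded when the call began, along the tool's axes at that moment; what a row does not reach only later rows make up. A row lasts 1/12 s, in which the tool goes at most 41.7 mm and 7.16 degrees, less where a joint would pass 70% of its speed; a pose out of reach is approached as far as the arm can. A call with a gripper value outside its range is refused whole. The fingers move at their own pace and stop on an object; "newtons" is the grip in N (left out, the last holds). Time passes only in rows, so rows that repeat a pose let the fingers close. It gives the time, the measured TCP pose, the force, the opening and the grip force at its end, in the units of the state.
- sense(): the state, without advancing time (a new reading comes with each control period).
- read_camera(name): name is "scene" or "top"; returns a dict with "pixels" (400x640x3 uint8, red, green, blue), "mtx" (3x3 intrinsics, pixels), "cam_to_world" (4x4, takes a point from camera to world coordinates). Camera axes: x right, y up, looking along -z (the intrinsics and any distortion apply to the point x, -y, -z); pixel columns grow to the right and rows downward; lengths in m; the calibration is good to about 2 mm. A picture is of the moment at which its call begins. There is no depth.
- close_job(): hands the job in; it is judged then, once.
Trained networks look in the newest picture that a camera, given by its name, has taken for a name from the list of things; names that differ only in an ending like _2 or _b are one class to them, and where a whole thing is asked for, a point or a joint stands for the part that bears it (a point fixed in the world has none). Each returns a list of dicts, best first, with "conf" (0 to 1); they miss things now and then, are a little off and sometimes report something else, mostly with a low value. They report only what shows in the picture. A call takes as long as a camera call.
- look_for(target, camera): "rect" ([left, top, right, bottom] in pixels, round what is visible of it).
- tip_of(target, camera): "at" ([column, row] in pixels: a listed point, or the origin of a listed thing).
The state is a dict: "time": time; "joint_pos": joint angles; "joint_velocities": joint speeds; "effort": joint torques, N m; "tcp_pos": TCP position; "tool_rot": TCP orientation; "contact_force": force on the tool from outside, world axes, zero at the start; "moment": the same for the moment, N m; "finger_gap": finger opening in m; "gripper_force": force on a finger pad.
Only numpy, scipy, OpenCV 4.12 (cv2) and the standard library are available. Lean on these libraries where they do the work, as an engineer would, in place of code of your own. Each camera call takes 0.05 s, during which the arm holds its last target. There are 200 camera calls.

## Working session

There is one attempt and no reset: what is moved stays moved. The work goes in short steps, Python scripts to look and compute and a tool call to move; the robot and the scene stay as the last step left them, time stands still between calls to the robot, and variables do not carry over. Pictures are saved under pics/ and viewed, at most 10 in all, crops included, and the job is handed in when it is done.

Besides the shell and the picture viewer there is one more tool, called after "Request:" as a command line: name --argument value ..., lists and objects as JSON in quotes. carry_out: Moves the arm, as the interface text tells. Its arguments: {"type":"object","properties":{"targets":{"type":"array","items":{"type":"number"}},"newtons":{"type":"number"}},"required":["targets"]}

```bash
mkdir -p pics; ls; python3 - <<'E'
from bench import *
import cv2,numpy as np
s=sense();print(s)
for c in("scene","top"):
    r=read_camera(c);cv2.imwrite(f"pics/{c}0.png",r["pixels"][:,:,::-1]);print(c,r["mtx"].round(1).tolist(),r["cam_to_world"].round(4).tolist(),[k for k in r])
    for t in("gauge","fixture","stop","carrier1","carrier2","carrier3","coupon","driver","loupe","lens","cleaner","blockbox","glassplate"):
        print(t,[(np.round(d["at"],1).tolist(),round(d["conf"],2)) for d in tip_of(t,c)[:2]],[(np.round(d["rect"]).tolist(),round(d["conf"],2)) for d in look_for(t,c)[:2]])
E
```

```text
pics
{'time': 0.0, 'joint_pos': array([ 7.31210084e+01,  6.67592189e+00,  8.26369779e+01, -3.77903284e-04,
        9.07552990e+01, -2.16712849e+00]), 'joint_velocities': array([-0.0154475 , -0.05346734, -0.04973529, -0.06760418, -0.07407455,
        0.07442999]), 'effort': array([ 2.64777118e-04, -7.31970549e+01, -6.32499218e+01, -3.38773575e-06,
        5.75680067e-03,  2.97209809e-06]), 'tcp_pos': array([0.17141715, 0.65276462, 0.30312761]), 'tool_rot': array([[-9.67215164e-01,  2.53958091e-01, -3.39292367e-04],
       [ 2.53958315e-01,  9.67214492e-01, -1.14093074e-03],
       [ 3.84199021e-05, -1.18969163e-03, -9.99999292e-01]]), 'contact_force': array([-0.06539937, -0.67177609, -0.42258646]), 'moment': array([ 0.04141874, -0.01236589,  0.01256073]), 'gripper_force': 0.0, 'finger_gap': 0.08515101286513956}
scene [[416.8, 0.0, 322.0], [0.0, 416.8, 198.5], [0.0, 0.0, 1.0]] [[-0.5384, -0.662, 0.5214, 1.1569], [0.8427, -0.43, 0.3242, 0.3802], [0.0096, 0.6139, 0.7893, 0.9497], [0.0, 0.0, 0.0, 1.0]] ['pixels', 'mtx', 'cam_to_world']
gauge [([411.7, 241.3], 0.69)] [([402.0, 222.0, 425.0
[... 1944 characters left out ...]
, 203.0], 0.5)]
carrier3 [([340.3, 192.1], 0.64), ([288.8, 193.4], 0.62)] [([318.0, 183.0, 317.0, 204.0], 0.64), ([286.0, 183.0, 293.0, 203.0], 0.5)]
coupon [([338.3, 213.9], 0.65)] [([332.0, 210.0, 349.0, 220.0], 0.66), ([210.0, 174.0, 227.0, 184.0], 0.47)]
driver [([321.7, 168.9], 0.67)] [([301.0, 170.0, 342.0, 179.0], 0.72)]
loupe [([220.0, 177.4], 0.49)] [([209.0, 170.0, 228.0, 183.0], 0.61)]
lens [([434.5, 227.9], 0.85)] [([428.0, 218.0, 449.0, 237.0], 0.74)]
cleaner [([434.6, 232.4], 0.65), ([477.9, 236.6], 0.63)] []
blockbox [([159.4, 202.4], 0.81)] [([124.0, 179.0, 189.0, 230.0], 0.92)]
glassplate [([435.1, 192.2], 0.73), ([160.4, 201.2], 0.34)] [([419.0, 178.0, 455.0, 208.0], 0.55)]
```

```bash
cat > h.py <<'E'
from bench import *
import cv2,numpy as np
def ray(r,uv,z):
    K=r["mtx"];T=r["cam_to_world"]
    d=np.array([(uv[0]-K[0,2])/K[0,0],-(uv[1]-K[1,2])/K[1,1],-1.])
    d=T[:3,:3]@d;o=T[:3,3]
    return o+d*(z-o[2])/d[2]
def proj(r,p):
    T=r["cam_to_world"];q=T[:3,:3].T@(np.atleast_2d(p)-T[:3,3]).T
    K=r["mtx"];return np.c_[K[0,2]+K[0,0]*q[0]/-q[2],K[1,2]-K[1,1]*q[1]/-q[2]]
E
python3 - <<'E'
from h import *
R={c:read_camera(c) for c in("scene","top")}
a=cv2.resize(R["scene"]["pixels"][150:300,240:440,::-1],None,fx=4,fy=4,interpolation=cv2.INTER_CUBIC)
b=cv2.resize(R["top"]["pixels"][160:240,200:400,::-1],None,fx=4,fy=4,interpolation=cv2.INTER_CUBIC)
cv2.imwrite("pics/a.png",a);cv2.imwrite("pics/b.png",b)
for t,z in dict(gauge=0,fixture=0,stop=.02,carrier1=.02,coupon=.012,driver=.02,loupe=0,lens=0,cleaner=0,blockbox=0,glassplate=0).items():
    for c in R:
        print(t,c,[(ray(R[c],d["at"],z).round(4)[:2].tolist(),round(d["conf"],2)) for d in tip_of(t,c)])
E
```

```text
gauge scene [([0.5238, 0.2782], 0.85)]
gauge top [([0.537, 0.2821], 0.5)]
fixture scene [([0.5691, -0.028], 0.92), ([0.5696, 0.0657], 0.24)]
fixture top [([0.5852, -0.0176], 0.62)]
stop scene [([0.5803, -0.148], 0.87)]
stop top [([0.5781, -0.1484], 0.62)]
carrier1 scene [([0.5825, 0.08], 0.71), ([0.5875, 0.0062], 0.7), ([0.5803, -0.081], 0.52)]
carrier1 top [([0.5741, -0.075], 0.72), ([0.5868, 0.0773], 0.72), ([0.5757, -0.0108], 0.64)]
coupon scene [([0.5174, -0.0781], 0.48)]
coupon top [([0.5148, -0.0794], 0.75)]
driver scene [([0.637, -0.0187], 0.61)]
driver top [([0.6354, -0.0282], 0.63)]
loupe scene [([0.6375, 0.2939], 0.6)]
loupe top [([0.6429, 0.2976], 0.54), ([0.4407, -0.4813], 0.23)]
lens scene [([0.4607, -0.3552], 0.68)]
lens top [([0.4571, -0.3573], 0.63), ([0.581, -0.0844], 0.16)]
cleaner scene [([0.4197, -0.501], 0.62)]
cleaner top [([0.4382, -0.4857], 0.86), ([0.5766, -0.0096], 0.38)]
blockbox scene [([0.5667, 0.4697], 0.78), ([0.5626, 0.0634], 0.31)]
blockbox top [([0.5667, 0.4675], 0.97)]
glassplate scene [([0.5795, -0.389], 0.78)]
glassplate top [([0.5831, -0.3723], 0.58)]
```

View pics/a.png

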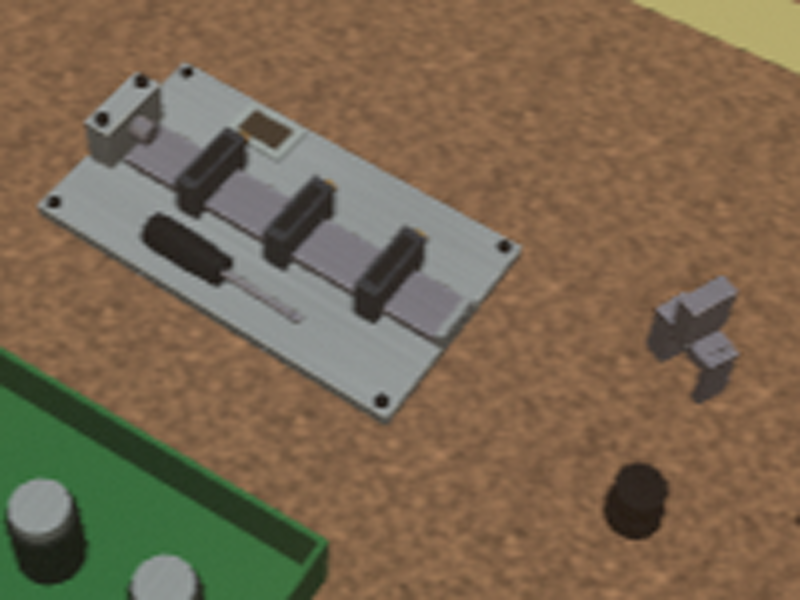

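View pics/b.png

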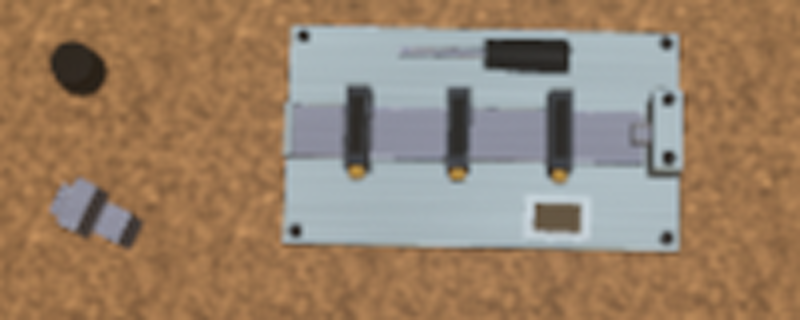

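```bash
cat >> h.py <<'E'
from scipy.optimize import minimize
def box(x0,x1,y0,y1,z0,z1): return np.array([[x,y,z] for x in(x0,x1) for y in(y0,y1) for z in(z0,z1)])/1000
GA=[box(-12,12,-33,-15,0,46),box(-12,12,15,23,0,46),box(-12,12,-33,23,34,46),box(-18,18,-13,3,46,86)]
FX=[box(-85,85,-150,150,0,12),box(-20,20,-150,150,12,20),box(-30,30,-150,-128,12,52)]
def place(B,p):
    c,s=np.cos(p[2]),np.sin(p[2]);M=np.array([[c,-s,0],[s,c,0],[0,0,1]])
    return [b@M.T+[p[0],p[1],0] for b in B]
S=8
def render(r,B,win):
    u0,v0,w,h=win;m=np.zeros((h*S,w*S),np.uint8)
    for b in B:
        q=(proj(r,b)-[u0-.5,v0-.5])*S-.5
        cv2.fillConvexPoly(m,cv2.convexHull(q.round().astype(np.int32)),255)
    return cv2.resize(m,(w,h),interpolation=cv2.INTER_AREA)/255.
E
python3 - <<'E'
from h import *
R={c:read_camera(c) for c in("scene","top")}
for c in R: np.savez(f"{c}0.npz",**R[c])
def soft(r,win):  # non-brown: blue-ish relative to red; brown has r>>b
    u,v,w,h=win;p=r["pixels"][v:v+h,u:u+w].astype(float)
    return p[...,2]/(p[...,0]+1)   # brown ~.5, grey ~1
def fit(B,p0,wins,cs,st):
    M={c:np.clip((soft(R[c],wins[c])-.65)/.25,0,1) for c in cs}
    f=lambda p:sum(((render(R[c],place(B,p),wins[c])-M[c])**2).sum() for c in cs)
    best=min((minimize(f,p,method="Nelder-Mead",options=dict(initial_simplex=[p]+[np.add(p,d) for d in np.diag(st)],xatol=1e-5,fatol=1e-4)) for p in p0),key=lambda o:o.fun)
    return best
gw=dict(scene=(396,214,36,42),top=(208,199,34,30)); fw=dict(scene=(244,160,130,100),top=(264,160,112,70))
for cs in(["scene"],["top"],["scene","top"]):
    o=fit(GA,[[.53,.28,a] for a in(-.6,-.3,0,.3,.6)],gw,cs,[.01,.01,.2]);print("gauge",cs,o.x.round(4),np.degrees(o.x[2]).round(1),round(o.fun,1))
    o=fit(FX,[[.577,-.016,a] for a in(-.05,0.02)],fw,cs,[.01,.01,.05]);print("fix",cs,o.x.round(4),np.degrees(o.x[2]).round(2),round(o.fun,1))
F=o.x
# carriers: dark pixels, on the rail
for c in R:
    u,v,w,h=fw[c];p=R[c]["pixels"][v:v+h,u:u+w].astype(float).max(2)
    def f(y):
        m=render(R[c],place([box(-30,30,y[0]*1e3-9,y[0]*1e3+9,20,46)],F),fw[c]);return (m*p).sum()/m.sum()
    ys=np.arange(-.12,.13,.001);v=np.array([f([y]) for y in ys])
    print(c,[(round(ys[i],3),round(v[i])) for i in range(1,len(v)-1) if v[i]<v[i-1] and v[i]<=v[i+1] and v[i]<110])
E
```

```text
gauge ['scene'] [ 0.5234  0.2724 -0.3988] -22.8 61.4
fix ['scene'] [ 0.5783 -0.0227 -0.0413] -2.36 558.0
gauge ['top'] [ 0.527   0.2744 -0.4549] -26.1 19.9
fix ['top'] [ 0.5806 -0.0202 -0.0475] -2.72 123.9
gauge ['scene', 'top'] [ 0.5249  0.2725 -0.4091] -23.4 92.8
fix ['scene', 'top'] [ 0.5799 -0.021  -0.0471] -2.7 735.8
scene [(np.float64(-0.057), 56), (np.float64(0.019), 57), (np.float64(0.094), 57)]
top [(np.float64(-0.057), 73), (np.float64(0.018), 78), (np.float64(0.094), 74)]
```

Request:
carry_out --targets '[-43.8,-28.3,5,0.171,6,-43.8,-28.3,5,0.171,6,-43.8,-28.3,5,0.171,6,-43.8,-28.3,5,0.171,6,-43.8,-28.3,5,0.171,6,-43.8,-28.3,5,0.171,6,-43.8,-28.3,5,0.171,6,-43.8,-28.3,5,0.171,6,-43.8,-28.3,5,0.171,6,-43.8,-28.3,5,0.171,6,-43.8,-28.3,5,0.171,6,-43.8,-28.3,5,0.171,6]' --newtons 100

```text
time: 5.0
tcp_pos: [0.5082, 0.2836, 0.2563]
tool_rot: [[-0.91, 0.415, 0.001], [0.415, 0.91, 0.0], [-0.0, 0.001, -1.0]]
contact_force: [0.2, 1.2, -0.7]
finger_gap: 0.06
gripper_force: 0.0
```

Request:
carry_out --targets '[0,0,0,0,6,0,0,0,0,6,0,0,0,0,6]'

```text
time: 5.25
tcp_pos: [0.5071, 0.2855, 0.2562]
tool_rot: [[-0.91, 0.416, -0.0], [0.416, 0.91, 0.0], [0.0, 0.0, -1.0]]
contact_force: [-0.8, -0.1, -1.0]
finger_gap: 0.0601
gripper_force: 0.0
```

```bash
python3 - <<'E'
from h import *
c="scene";r=read_camera(c)
cv2.imwrite("pics/c.png",cv2.resize(r["pixels"][170:270,350:480,::-1],None,fx=5,fy=5,interpolation=cv2.INTER_CUBIC))
s=sense();print(s["time"],s["tcp_pos"],s["tool_rot"].round(4).tolist(),s["contact_force"])
E
```

```text
5.3 [0.50679444 0.28597035 0.25633627] [[-0.9101, 0.4145, -0.0], [0.4145, 0.9101, 0.0002], [0.0001, 0.0002, -1.0]] [ 0.21055522 -1.41057405  0.78794269]
```

Request:
carry_out --targets '[-2.2,-0.95,0,0,6,-2.2,-0.95,3,0,6,-2.2,-0.95,6,0,6,-2.2,-0.95,9,0,6,-2.2,-0.95,11,0,6,-2.2,-0.95,12.5,0,6,-2.2,-0.95,13.2,0,6,-2.2,-0.95,13.2,0,6]'

```text
time: 5.97
tcp_pos: [0.5222, 0.2684, 0.1229]
tool_rot: [[-0.911, 0.413, -0.002], [0.413, 0.911, -0.001], [0.001, -0.002, -1.0]]
contact_force: [-1.2, -0.3, -0.1]
finger_gap: 0.06
gripper_force: 0.0
```

```bash
python3 - <<'E'
from h import *
o=[]
for c,(u,v) in dict(scene=(370,195),top=(180,180)).items():
    r=read_camera(c);o.append(cv2.resize(r["pixels"][v:v+70,u:u+75,::-1],None,fx=5,fy=5,interpolation=cv2.INTER_CUBIC))
cv2.imwrite("pics/d.png",np.hstack(o))
s=sense();print(s["time"],s["tcp_pos"],s["contact_force"])
E
```

```text
6.0667 [0.52323787 0.26844805 0.12522491] [-0.17451951 -0.17956596  0.54890459]
```

View pics/d.png

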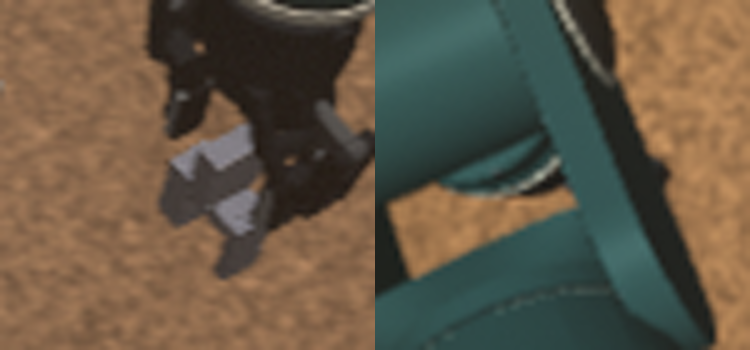

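Request:
carry_out --targets '[0,0,0,0,3,0,0,0,0,2,0,0,0,0,1,0,0,0,0,0.5,0,0,0,0,0.5,0,0,0,0,0.5,0,0,0,0,0.5,0,0,0,0,0.5]' --newtons 110

```text
time: 6.73
tcp_pos: [0.5235, 0.2678, 0.1249]
tool_rot: [[-0.91, 0.415, 0.001], [0.415, 0.91, 0.001], [-0.001, 0.001, -1.0]]
contact_force: [-0.9, -0.0, 6.4]
finger_gap: 0.0147
gripper_force: 107.1
```

Request:
carry_out --targets '[0,0,-2,0,0.5,0,0,-5,0,0.5,-2,-3,-8,-0.05,0.5,-19.4,-29.7,-8,-0.381,0.5,-19.4,-29.7,-8,-0.381,0.5,-19.4,-29.7,-8,-0.381,0.5,-19.4,-29.7,-8,-0.381,0.5,-19.4,-29.7,-8,-0.381,0.5,-19.4,-29.7,-8,-0.381,0.5,-19.4,-29.7,-8,-0.381,0.5,-19.4,-29.7,-8,-0.381,0.5,-19.4,-29.7,-8,-0.381,0.5]'

```text
time: 7.73
tcp_pos: [0.5767, -0.0885, 0.2038]
tool_rot: [[-0.999, 0.051, -0.0], [0.051, 0.999, -0.002], [0.0, -0.002, -1.0]]
contact_force: [0.0, 0.3, -2.3]
finger_gap: 0.0145
gripper_force: 108.3
```

Request:
carry_out --targets '[0,0,0,0,0.5,0,0,0,0,0.5]'

```text
time: 7.9
tcp_pos: [0.5764, -0.083, 0.2038]
tool_rot: [[-0.999, 0.047, -0.001], [0.047, 0.999, 0.0], [0.001, 0.0, -1.0]]
contact_force: [1.0, 0.3, -2.4]
finger_gap: 0.0145
gripper_force: 108.3
```

```bash
python3 - <<'E'
from h import *
s=sense();print(s["time"],s["tcp_pos"],s["tool_rot"].round(4).tolist(),s["contact_force"],s["moment"],s["finger_gap"])
r=read_camera("scene")
F=[.580,-.021,np.radians(-2.65)]
T=s["tcp_pos"];yaw=-np.arctan2(s["tool_rot"][0,1],s["tool_rot"][1,1])
g=place([np.array([[0,.005,0]])],[T[0],T[1],yaw])[0][0]
im=cv2.resize(r["pixels"][150:250,240:400,::-1],None,fx=5,fy=5,interpolation=cv2.INTER_CUBIC)
B=[b+[0,0,T[2]-.1245] for b in place(GA,[g[0],g[1],yaw])]
B+=place([box(-30,30,y-9,y+9,20,46) for y in(-57,18.5,94)],F)
for b in B:
    q=((proj(r,b)-[240,150]+.5)*5).astype(np.int32);cv2.polylines(im,[cv2.convexHull(q)],True,(0,255,255),1)
cv2.imwrite("pics/e.png",im);print(g,np.degrees(yaw))
E
```

```text
7.9 [ 0.57636642 -0.08300607  0.20377052] [[-0.9989, 0.0474, -0.0008], [0.0474, 0.9989, 0.0004], [0.0008, 0.0003, -1.0]] [ 1.04730594  0.3465736  -2.41278791] [-0.00255642  0.02250902 -0.07090413] 0.014536542500006551
[ 0.57660362 -0.0780117   0.        ] -2.7191087064360606
```

View pics/e.png

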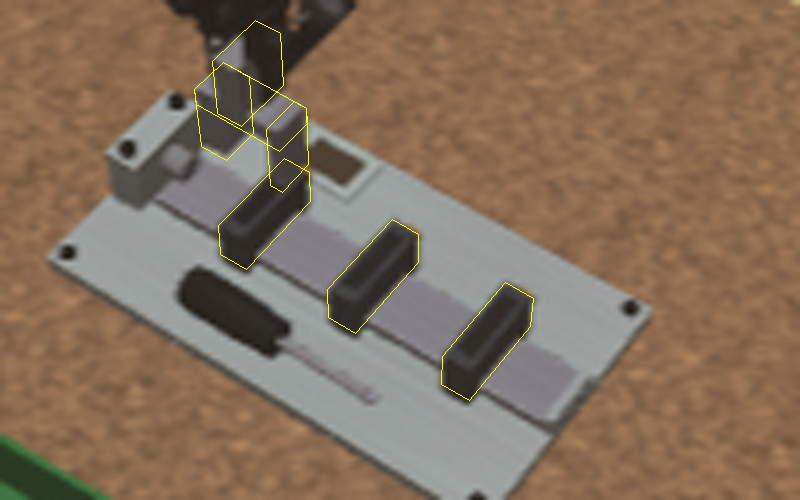

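Request:
carry_out --targets '[0,0,1.5,0,0.5,0,0,3,0,0.5,0,0,4.2,0,0.5,0,0,5.1,0,0.5,0,0,5.5,0,0.5,0,0,5.5,0,0.5,0,0,5.5,0,0.5]'

```text
time: 8.53
tcp_pos: [0.5767, -0.0828, 0.1496]
tool_rot: [[-0.999, 0.046, 0.0], [0.046, 0.999, -0.0], [-0.0, -0.0, -1.0]]
contact_force: [0.5, -0.0, -1.8]
finger_gap: 0.0147
gripper_force: 108.2
```

Request:
carry_out --targets '[0,-0.3,0,0,0.5,0,-0.6,0,0,0.5,0,-0.75,0,0,0.5,0,-0.9,0,0,0.5,0,-1.05,0,0,0.5,0,-1.2,0,0,0.5]'

```text
time: 9.03
tcp_pos: [0.5763, -0.0942, 0.1498]
tool_rot: [[-0.999, 0.047, 0.001], [0.047, 0.999, 0.003], [-0.001, 0.003, -1.0]]
contact_force: [0.4, 13.8, -1.1]
finger_gap: 0.0151
gripper_force: 108.9
```

Request:
carry_out --targets '[0,-0.1,0,0,0.5,0,-0.2,0,0,0.5,0,-0.3,0,0,0.5]'

```text
time: 9.28
tcp_pos: [0.5762, -0.0971, 0.1498]
tool_rot: [[-0.999, 0.047, 0.001], [0.047, 0.999, 0.003], [-0.001, 0.003, -1.0]]
contact_force: [0.7, 12.3, -0.7]
finger_gap: 0.0145
gripper_force: 108.9
```

```bash
python3 - <<'E'
from h import *
r=read_camera("scene");s=sense();print(s["tcp_pos"],s["contact_force"],s["moment"],s["time"])
F=[.580,-.021,np.radians(-2.65)]
im=cv2.resize(r["pixels"][160:200,255:310,::-1],None,fx=10,fy=10,interpolation=cv2.INTER_CUBIC)
for y in(-128,-118,-108): # marks: button top line z=42
    q=(proj(r,place([np.array([[-9,y,33],[0,y,42],[9,y,33],[0,y,24]])/1000],F)[0])-[255,160]+.5)*10
    cv2.polylines(im,[q.astype(np.int32)],True,(0,255,255),1)
cv2.imwrite("pics/f.png",im)
E
```

```text
[ 0.57618571 -0.09727495  0.14984189] [ 0.28205801 11.75908187 -0.75492994] [ 2.54811093 -0.2813356  -0.00643063] 9.3333
```

View pics/f.png

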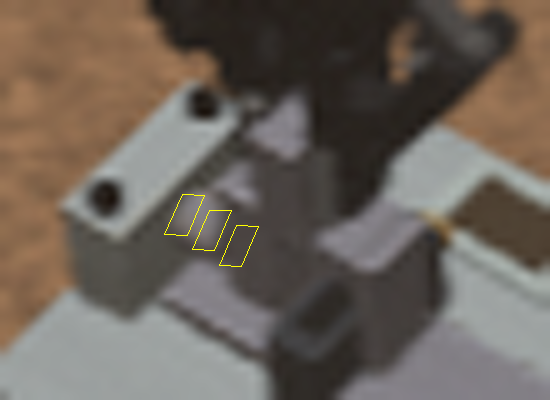

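```bash
python3 - <<'E'
from h import *
F=[.580,-.021,np.radians(-2.65)]
t=np.linspace(0,6.2832,40);o=[]
for c,(u,v) in dict(scene=(262,168),top=(343,179)).items():
    r=np.load(c+"0.npz");n=16
    im=cv2.resize(r["pixels"][v:v+26,u:u+24,::-1],None,fx=n,fy=n,interpolation=cv2.INTER_CUBIC)
    im2=im.copy()
    # stop box edges to check registration, discs
    for y,col in((-128,(0,0,255)),(-120,(0,255,255)),(-112,(0,255,0))):
        D=np.c_[9*np.cos(t),0*t+y,33+9*np.sin(t)]/1000
        q=(proj(r,place([D],F)[0])-[u,v]+.5)*n;cv2.polylines(im2,[q.astype(np.int32)],True,col,1)
    D=np.array([[-30,-128,52],[30,-128,52],[30,-128,20],[-30,-128,20]])/1000
    q=(proj(r,place([D],F)[0])-[u,v]+.5)*n;cv2.polylines(im2,[q.astype(np.int32)],True,(255,0,255),1)
    o.append(np.vstack([im,im2])[:, :])
    # profiles along rail at x=0,z=42 and 24
    print(c)
    for z in(42,33):
        P=np.c_[0*t[:1].repeat(27),np.arange(-134,-107+0.),np.full(27,z)]/1000
        q=proj(r,place([P],F)[0]).astype(np.float32)
        print(z,cv2.remap(r["pixels"].mean(2).astype(np.float32),q[:,:1],q[:,1:],cv2.INTER_LINEAR).ravel().round().astype(int).tolist())
im=np.hstack(o);cv2.imwrite("pics/g.png",cv2.resize(im,None,fx=.72,fy=.72));print(im.shape)
E
```

```text
scene
42 [144, 129, 112, 94, 83, 78, 80, 86, 96, 105, 112, 118, 120, 122, 122, 122, 121, 121, 122, 120, 117, 111, 101, 88, 75, 62, 60]
33 [72, 76, 80, 88, 97, 104, 112, 113, 114, 115, 116, 116, 117, 117, 116, 113, 108, 102, 91, 80, 72, 64, 63, 63, 65, 73, 86]
top
42 [186, 185, 185, 185, 184, 177, 165, 151, 141, 133, 126, 128, 136, 145, 148, 148, 148, 148, 148, 148, 143, 136, 127, 125, 126, 127, 132]
33 [185, 185, 185, 184, 175, 163, 150, 140, 134, 127, 130, 138, 147, 150, 150, 150, 150, 150, 150, 145, 137, 129, 126, 126, 126, 130, 138]
(832, 768, 3)
```

View pics/g.png

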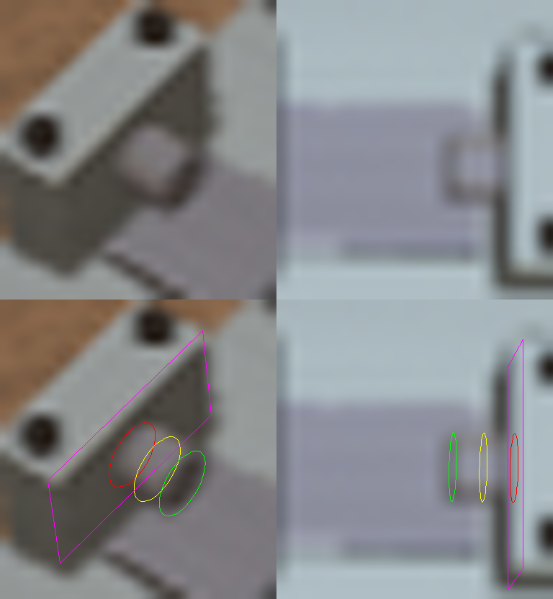

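Request:
carry_out --targets '[0,-0.1,0,0,0.5,0,-0.2,0,0,0.5,0,-0.3,0,0,0.5,0,-0.4,0,0,0.5,0,-0.4,0,0,0.5]'

```text
time: 9.75
tcp_pos: [0.576, -0.1012, 0.1499]
tool_rot: [[-0.999, 0.047, 0.001], [0.047, 0.999, 0.003], [-0.001, 0.003, -1.0]]
contact_force: [1.5, 11.5, 0.4]
finger_gap: 0.0144
gripper_force: 108.6
```

Request:
carry_out --targets '[0,-0.05,0,0,0.5,0,-0.05,0,0,0.5]'

```text
time: 9.92
tcp_pos: [0.576, -0.1017, 0.1498]
tool_rot: [[-0.999, 0.047, 0.001], [0.047, 0.999, 0.003], [-0.001, 0.003, -1.0]]
contact_force: [1.5, 12.7, 0.7]
finger_gap: 0.0148
gripper_force: 108.7
```

Request:
carry_out --targets '[0,-0.05,0,0,0.5,0,-0.05,0,0,0.5]'

```text
time: 10.08
tcp_pos: [0.576, -0.1021, 0.1498]
tool_rot: [[-0.999, 0.047, 0.001], [0.047, 0.999, 0.003], [-0.001, 0.003, -1.0]]
contact_force: [1.3, 12.2, -0.6]
finger_gap: 0.0149
gripper_force: 108.7
```

Request:
carry_out --targets '[0,-0.05,0,0,0.5,0,-0.05,0,0,0.5]'

```text
time: 10.25
tcp_pos: [0.5759, -0.1026, 0.1498]
tool_rot: [[-0.999, 0.047, 0.001], [0.047, 0.999, 0.003], [-0.001, 0.003, -1.0]]
contact_force: [0.5, 12.3, -0.7]
finger_gap: 0.0146
gripper_force: 108.7
```

Request:
carry_out --targets '[0,-0.06,0,0,0.5,0,-0.06,0,0,0.5]'

```text
time: 10.42
tcp_pos: [0.5759, -0.1033, 0.1499]
tool_rot: [[-0.999, 0.047, 0.001], [0.047, 0.999, 0.003], [-0.001, 0.003, -1.0]]
contact_force: [1.9, 11.6, -1.0]
finger_gap: 0.0148
gripper_force: 108.7
```

Request:
carry_out --targets '[0,-0.06,0,0,0.5,0,-0.06,0,0,0.5]'

```text
time: 10.58
tcp_pos: [0.5759, -0.1036, 0.1498]
tool_rot: [[-0.999, 0.047, 0.001], [0.047, 0.999, 0.003], [-0.001, 0.003, -1.0]]
contact_force: [1.7, 14.2, -0.3]
finger_gap: 0.0143
gripper_force: 108.9
```

Request:
carry_out --targets '[0,-0.03,0,0,0.5,0,-0.03,0,0,0.5]'

```text
time: 10.75
tcp_pos: [0.5759, -0.1037, 0.1498]
tool_rot: [[-0.999, 0.047, 0.001], [0.047, 0.999, 0.004], [-0.001, 0.004, -1.0]]
contact_force: [2.0, 16.7, 0.4]
finger_gap: 0.0147
gripper_force: 108.6
```

Request:
carry_out --targets '[0,0.3,0,0,0.5,0,0.7,0,0,0.5,0,0.7,0,0,0.5,0,0.7,-1.5,0,0.5,0,0.7,-3.5,0,0.5,0,1.2,-4,0,0.5,0,4,-4,0,0.5,0,7,-4,0,0.5,0,9,-4,0,0.5,0,9.74,-4,0,0.5,0,9.74,-4,0,0.5,0,9.74,-4,0,0.5]'

```text
time: 11.75
tcp_pos: [0.5801, -0.0079, 0.189]
tool_rot: [[-0.999, 0.046, -0.0], [0.046, 0.999, -0.0], [0.0, -0.0, -1.0]]
contact_force: [-0.6, -1.2, -2.5]
finger_gap: 0.0146
gripper_force: 109.0
```

```bash
cat > v.py <<'E'
from h import *
import sys
s=sense();r=read_camera("scene")
F=[.580,-.021,np.radians(-2.65)]
T=s["tcp_pos"];yaw=-np.arctan2(s["tool_rot"][0,1],s["tool_rot"][1,1])
print(s["time"],T,s["contact_force"])
g=place([np.array([[0,.005,0]])],[T[0],T[1],yaw])[0][0]
print("local y",(g[:2]-F[:2])@[.0462,.9989])
fw=dict(scene=(244,160,130,100),top=(264,160,112,70))
for c in("scene","top"):
    r=read_camera(c);u,v,w,h=fw[c];p=r["pixels"][v:v+h,u:u+w].astype(float).max(2)
    ys=np.arange(-.12,.13,.0005);L=[]
    for y in ys:
        m=render(r,place([box(-30,30,y*1e3-9,y*1e3+9,20,46)],F),fw[c]);L.append((m*p).sum()/m.sum())
    L=np.array(L);print(c,[(round(ys[i],4),round(L[i])) for i in range(1,len(L)-1) if L[i]<L[i-1] and L[i]<=L[i+1] and L[i]<110])
E
python3 v.py
```

```text
11.75 [ 0.58007777 -0.00788899  0.18896859] [-0.62862374 -1.23975212 -2.47481225]
local y 0.018100024445812768
scene [(np.float64(-0.0715), 58), (np.float64(0.019), 61), (np.float64(0.094), 61)]
top [(np.float64(-0.079), 94), (np.float64(-0.064), 72), (np.float64(0.0185), 78), (np.float64(0.0935), 66), (np.float64(0.0945), 66), (np.float64(0.11), 94)]
```

Request:
carry_out --targets '[0,0,1.5,0,0.5,0,0,3,0,0.5,0,0,3.7,0,0.5,0,0,4,0,0.5,0,0,4,0,0.5,0,-0.3,4,0,0.5,0,-0.6,4,0,0.5,0,-0.9,4,0,0.5,0,-1.2,4,0,0.5]'

```text
time: 12.65
tcp_pos: [0.5798, -0.0189, 0.1499]
tool_rot: [[-0.999, 0.046, 0.001], [0.046, 0.999, 0.003], [-0.001, 0.003, -1.0]]
contact_force: [1.8, 13.0, -4.5]
finger_gap: 0.0146
gripper_force: 108.9
```

Request:
carry_out --targets '[0,-0.3,0,0,0.5,0,-0.6,0,0,0.5,0,-0.9,0,0,0.5,0,-1.2,0,0,0.5,0,-1.5,0,0,0.5,0,-1.8,0,0,0.5,0,-2.1,0,0,0.5,0,-2.4,0,0,0.5,0,-2.7,0,0,0.5,0,-3,0,0,0.5,0,-3.3,0,0,0.5,0,-3.3,0,0,0.5]'

```text
time: 13.65
tcp_pos: [0.5783, -0.0522, 0.1499]
tool_rot: [[-0.999, 0.047, 0.001], [0.047, 0.999, 0.002], [-0.001, 0.003, -1.0]]
contact_force: [1.6, 9.5, -3.8]
finger_gap: 0.0148
gripper_force: 109.2
```

Request:
carry_out --targets '[0,-0.05,0,0,0.5,0,-0.1,0,0,0.5,0,-0.1,0,0,0.5]'

```text
time: 13.9
tcp_pos: [0.5782, -0.0528, 0.1499]
tool_rot: [[-0.999, 0.047, 0.001], [0.047, 0.999, 0.003], [-0.001, 0.003, -1.0]]
contact_force: [1.1, 10.9, -3.5]
finger_gap: 0.0144
gripper_force: 108.8
```

Request:
carry_out --targets '[0,-0.08,0,0,0.5,0,-0.15,0,0,0.5,0,-0.15,0,0,0.5]'

```text
time: 14.15
tcp_pos: [0.5782, -0.0543, 0.1499]
tool_rot: [[-0.999, 0.047, 0.001], [0.047, 0.999, 0.003], [-0.001, 0.003, -1.0]]
contact_force: [1.9, 11.9, -3.5]
finger_gap: 0.0147
gripper_force: 108.7
```

Request:
carry_out --targets '[0,-0.06,0,0,0.5,0,-0.06,0,0,0.5]'

```text
time: 14.32
tcp_pos: [0.5782, -0.0548, 0.1499]
tool_rot: [[-0.999, 0.046, 0.001], [0.047, 0.999, 0.003], [-0.001, 0.003, -1.0]]
contact_force: [1.8, 12.1, -3.3]
finger_gap: 0.0145
gripper_force: 108.7
```

Request:
carry_out --targets '[0,-0.05,0,0,0.5,0,-0.05,0,0,0.5]'

```text
time: 14.48
tcp_pos: [0.5781, -0.0553, 0.1499]
tool_rot: [[-0.999, 0.047, 0.001], [0.047, 0.999, 0.003], [-0.001, 0.003, -1.0]]
contact_force: [3.1, 11.9, -3.2]
finger_gap: 0.0145
gripper_force: 108.7
```

Request:
carry_out --targets '[0,-0.04,0,0,0.5,0,-0.04,0,0,0.5]'

```text
time: 14.65
tcp_pos: [0.5781, -0.0556, 0.1499]
tool_rot: [[-0.999, 0.046, 0.001], [0.047, 0.999, 0.003], [-0.001, 0.003, -1.0]]
contact_force: [2.1, 13.6, -3.9]
finger_gap: 0.0144
gripper_force: 108.8
```

Request:
carry_out --targets '[0,-0.03,0,0,0.5,0,-0.03,0,0,0.5]'

```text
time: 14.82
tcp_pos: [0.5781, -0.0556, 0.1499]
tool_rot: [[-0.999, 0.046, 0.001], [0.046, 0.999, 0.004], [-0.001, 0.004, -1.0]]
contact_force: [2.2, 15.6, -3.8]
finger_gap: 0.0146
gripper_force: 108.6
```

Request:
carry_out --targets '[0,0.3,0,0,0.5,0,0.7,0,0,0.5,0,0.7,0,0,0.5,0,0.7,-1.5,0,0.5,0,0.7,-3.5,0,0.5,0,1.2,-4,0,0.5,0,4.5,-4,0,0.5,0,8,-4,0,0.5,0,11,-4,0,0.5,0,12.45,-4,0,0.5,0,12.45,-4,0,0.5,0,12.45,-4,0,0.5]'

```text
time: 15.82
tcp_pos: [0.5835, 0.0679, 0.1889]
tool_rot: [[-0.999, 0.045, -0.0], [0.045, 0.999, -0.0], [0.0, -0.0, -1.0]]
contact_force: [-0.4, -0.0, -2.5]
finger_gap: 0.0144
gripper_force: 109.4
```

```bash
python3 v.py
```

```text
15.8167 [0.58354491 0.06794662 0.18887095] [-0.3777935  -0.04047059 -2.53269471]
local y 0.09401239085480395
scene [(np.float64(-0.0715), 58), (np.float64(-0.046), 110), (np.float64(-0.0235), 58), (np.float64(0.094), 61)]
top [(np.float64(-0.0715), 79), (np.float64(-0.0235), 78), (np.float64(0.029), 94), (np.float64(0.0935), 74)]
```

Request:
carry_out --targets '[0,0,1.5,0,0.5,0,0,3,0,0.5,0,0,3.7,0,0.5,0,0,4,0,0.5,0,0,4,0,0.5,0,-0.3,4,0,0.5,0,-0.6,4,0,0.5,0,-0.9,4,0,0.5,0,-1.2,4,0,0.5]'

```text
time: 16.72
tcp_pos: [0.5833, 0.0562, 0.1499]
tool_rot: [[-0.999, 0.047, 0.001], [0.047, 0.999, 0.003], [-0.001, 0.003, -1.0]]
contact_force: [2.6, 12.9, -4.6]
finger_gap: 0.0145
gripper_force: 109.1
```

Remaining ≈63.8 mm; cover 60 mm in two blocks.

Request:
carry_out --targets '[0,-0.3,0,0,0.5,0,-0.6,0,0,0.5,0,-0.9,0,0,0.5,0,-1.2,0,0,0.5,0,-1.5,0,0,0.5,0,-1.8,0,0,0.5,0,-2.1,0,0,0.5,0,-2.4,0,0,0.5,0,-2.7,0,0,0.5,0,-3,0,0,0.5,0,-3.3,0,0,0.5,0,-3.5,0,0,0.5]'

```text
time: 17.72
tcp_pos: [0.5817, 0.0212, 0.1499]
tool_rot: [[-0.999, 0.047, 0.001], [0.047, 0.999, 0.003], [-0.001, 0.003, -1.0]]
contact_force: [2.4, 11.9, -4.9]
finger_gap: 0.0146
gripper_force: 109.1
```

Request:
carry_out --targets '[0,-0.3,0,0,0.5,0,-0.6,0,0,0.5,0,-0.9,0,0,0.5,0,-1.2,0,0,0.5,0,-1.5,0,0,0.5,0,-1.8,0,0,0.5,0,-2.1,0,0,0.5,0,-2.4,0,0,0.5,0,-2.5,0,0,0.5,0,-2.5,0,0,0.5]'

```text
time: 18.55
tcp_pos: [0.5806, -0.0039, 0.1499]
tool_rot: [[-0.999, 0.047, 0.001], [0.047, 0.999, 0.003], [-0.001, 0.003, -1.0]]
contact_force: [1.3, 9.9, -3.6]
finger_gap: 0.0143
gripper_force: 109.3
```

Request:
carry_out --targets '[0,-0.1,0,0,0.5,0,-0.2,0,0,0.5,0,-0.25,0,0,0.5,0,-0.25,0,0,0.5]'

```text
time: 18.88
tcp_pos: [0.5804, -0.0062, 0.1499]
tool_rot: [[-0.999, 0.047, 0.001], [0.047, 0.999, 0.003], [-0.001, 0.003, -1.0]]
contact_force: [2.3, 10.6, -4.0]
finger_gap: 0.0145
gripper_force: 109.0
```

Request:
carry_out --targets '[0,-0.07,0,0,0.5,0,-0.07,0,0,0.5]'

```text
time: 19.05
tcp_pos: [0.5804, -0.0068, 0.1499]
tool_rot: [[-0.999, 0.047, 0.002], [0.047, 0.999, 0.003], [-0.001, 0.003, -1.0]]
contact_force: [3.1, 11.9, -4.1]
finger_gap: 0.0149
gripper_force: 109.0
```

Request:
carry_out --targets '[0,-0.06,0,0,0.5,0,-0.06,0,0,0.5]'

```text
time: 19.22
tcp_pos: [0.5804, -0.0074, 0.15]
tool_rot: [[-0.999, 0.047, 0.002], [0.047, 0.999, 0.003], [-0.001, 0.003, -1.0]]
contact_force: [1.7, 12.4, -4.5]
finger_gap: 0.0145
gripper_force: 109.0
```

Request:
carry_out --targets '[0,-0.04,0,0,0.5,0,-0.04,0,0,0.5]'

```text
time: 19.38
tcp_pos: [0.5804, -0.0076, 0.1499]
tool_rot: [[-0.999, 0.046, 0.001], [0.046, 0.999, 0.003], [-0.001, 0.003, -1.0]]
contact_force: [3.6, 13.5, -5.1]
finger_gap: 0.0142
gripper_force: 109.0
```

Request:
carry_out --targets '[0,-0.03,0,0,0.5,0,-0.03,0,0,0.5]'

```text
time: 19.55
tcp_pos: [0.5804, -0.0077, 0.1499]
tool_rot: [[-0.999, 0.046, 0.002], [0.046, 0.999, 0.004], [-0.001, 0.004, -1.0]]
contact_force: [2.1, 15.9, -4.6]
finger_gap: 0.0146
gripper_force: 108.9
```

Request:
carry_out --targets '[0,0.3,0,0,0.5,0,0.7,0,0,0.5,0,0.7,0,0,0.5,0,0.7,-1.5,0,0.5,0,0.7,-3.5,0,0.5,0.2,1.2,-4.5,0,0.5,4.2,25.7,-4.5,0,0.5,4.2,25.7,-4.5,0,0.5,4.2,25.7,-4.5,0,0.5,4.2,25.7,-4.5,0,0.5,4.2,25.7,-4.5,0,0.5,4.2,25.7,-4.5,0,0.5]'

```text
time: 20.55
tcp_pos: [0.5493, 0.2519, 0.1946]
tool_rot: [[-0.999, 0.047, 0.001], [0.047, 0.999, 0.0], [-0.001, 0.0, -1.0]]
contact_force: [1.3, -0.0, -2.3]
finger_gap: 0.0147
gripper_force: 109.9
```

Request:
carry_out --targets '[0,0,0,0,0.5,0,0,0,0,0.5]'

```text
time: 20.72
tcp_pos: [0.5495, 0.2516, 0.1941]
tool_rot: [[-0.999, 0.044, 0.0], [0.044, 0.999, -0.0], [-0.0, -0.0, -1.0]]
contact_force: [-0.8, -0.9, -2.6]
finger_gap: 0.0147
gripper_force: 110.0
```

```bash
python3 v.py; python3 - <<'E'
from h import *
r=read_camera("scene");cv2.imwrite("pics/h.png",cv2.resize(r["pixels"][150:300,240:440,::-1],None,fx=4,fy=4,interpolation=cv2.INTER_CUBIC))
E
```

```text
20.7167 [0.54945508 0.25159642 0.19410554] [-0.77001061 -0.86714215 -2.57657372]
local y 0.27588521152868917
scene [(np.float64(-0.0715), 60), (np.float64(-0.046), 110), (np.float64(-0.0235), 60), (np.float64(0.0235), 61), (np.float64(0.025), 61)]
top [(np.float64(-0.0715), 81), (np.float64(-0.0235), 82), (np.float64(0.024), 84), (np.float64(0.025), 84)]
```

View pics/h.png

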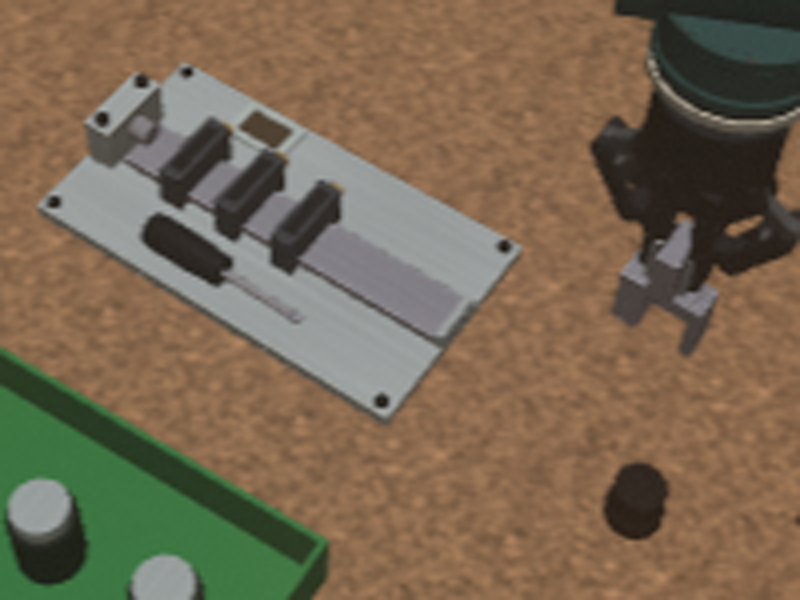

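Request:
carry_out --targets '[0,0,2.5,0,0.5,0,0,4.5,0,0.5,0,0,6,0,0.5,0,0,6.5,0,0.5,0,0,6.75,0,0.5,0,0,6.75,0,0.5]'

```text
time: 21.42
tcp_pos: [0.5504, 0.2491, 0.127]
tool_rot: [[-0.999, 0.048, 0.0], [0.048, 0.999, -0.0], [-0.0, -0.0, -1.0]]
contact_force: [0.1, 0.8, -2.1]
finger_gap: 0.0146
gripper_force: 110.0
```

Request:
carry_out --targets '[0,0,0.07,0,0.5,0,0,0.07,0,0.5]'

```text
time: 21.58
tcp_pos: [0.5505, 0.2496, 0.1271]
tool_rot: [[-0.999, 0.047, 0.001], [0.047, 0.999, 0.001], [-0.001, 0.001, -1.0]]
contact_force: [0.1, -0.3, -3.4]
finger_gap: 0.0146
gripper_force: 110.0
```

Request:
carry_out --targets '[0,0,0.06,0,0.5,0,0,0.06,0,0.5]'

```text
time: 21.75
tcp_pos: [0.5502, 0.2497, 0.1259]
tool_rot: [[-0.999, 0.047, 0.001], [0.047, 0.999, 0.0], [-0.001, 0.0, -1.0]]
contact_force: [0.2, 0.8, -3.0]
finger_gap: 0.0148
gripper_force: 110.0
```

Request:
carry_out --targets '[0,0,0.06,0,0.5,0,0,0.06,0,0.5]'

```text
time: 21.92
tcp_pos: [0.5502, 0.2497, 0.125]
tool_rot: [[-0.999, 0.047, 0.0], [0.047, 0.999, 0.0], [-0.0, 0.0, -1.0]]
contact_force: [-0.0, -0.3, -2.3]
finger_gap: 0.0142
gripper_force: 110.2
```

Request:
carry_out --targets '[0,0,0.06,0,0.5,0,0,0.06,0,0.5]'

```text
time: 22.08
tcp_pos: [0.5503, 0.2498, 0.1249]
tool_rot: [[-0.999, 0.047, 0.001], [0.047, 0.999, 0.0], [-0.001, 0.0, -1.0]]
contact_force: [-1.8, 0.4, 5.3]
finger_gap: 0.0145
gripper_force: 111.1
```

Request:
carry_out --targets '[0,0,0,0,2,0,0,0,0,3,0,0,0,0,4.5,0,0,0,0,5.5,0,0,0,0,5.5,0,0,-1.5,0,5.5,0,0,-4,0,5.5,0,0,-8,0,5.5,0,0,-12,0,5.5,0,0,-15,0,5.5,0,0,-15,0,5.5]'

```text
time: 23.0
tcp_pos: [0.5512, 0.2501, 0.2816]
tool_rot: [[-0.999, 0.047, 0.008], [0.047, 0.999, 0.003], [-0.008, 0.004, -1.0]]
contact_force: [1.0, 0.4, 1.4]
finger_gap: 0.0547
gripper_force: 0.0
```

```bash
python3 - <<'E'
from h import *
s=sense();print(s["time"],s["tcp_pos"],s["contact_force"],s["finger_gap"])
r=read_camera("scene");cv2.imwrite("pics/i.png",cv2.resize(r["pixels"][150:300,240:440,::-1],None,fx=4,fy=4,interpolation=cv2.INTER_CUBIC))
E
```

```text
23.0 [0.55117901 0.25010628 0.28162981] [0.986885   0.38041968 1.42801705] 0.054691794843708744
```

View pics/i.png

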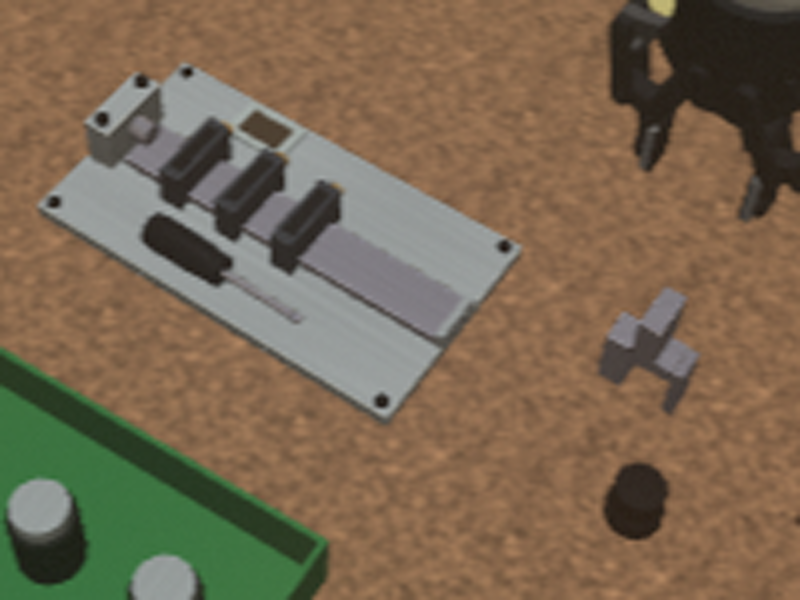

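The gauge stands upright and free on the bench at crop pixel (650,350). The carriers are evenly spaced and the other parts have not moved. Let the arm settle, then hand in.

Request:
carry_out --targets '[0,0,0,0,5.5,0,0,0,0,5.5,0,0,0,0,5.5,0,0,0,0,5.5]'

```text
time: 23.38
tcp_pos: [0.5499, 0.2496, 0.2728]
tool_rot: [[-0.999, 0.047, -0.002], [0.047, 0.999, -0.001], [0.002, -0.001, -1.0]]
contact_force: [-0.9, -1.1, 0.1]
finger_gap: 0.0548
gripper_force: 0.0
```

```bash
python3 -c "
from bench import *
print(close_job())"
```

```text
the job is handed in; nothing more can be done
None
```

Job handed in at 23.4 s: all three carriers were dragged to a felt touch (about 3–4 N pressing), their spacing checks out at 48 mm in the cameras, and the gauge stands upright on the bench; no verdict was returned.

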